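Eject a valve from a stockroom dispenser and trap it with the other finger

TASK

The two-lane spring dispenser holds a black valve with a red cap in one lane and a grey valve with a brass port in the other. With one fingertip press the orange ejector pad beside the red-capped valve's lane fully down, and with the other finger standing in the lane trap that valve as it shoots out, so that it stops with its front face over the green band instead of sliding away into the yellow bin. Finish while holding like that, the pad still down and the valve still pushing against your finger; do not lift or tip the valve, and leave the other valve and the things lying around where they are.

Things in the scene. Friction and masses are not known exactly. Their poses are not given: they have to be found in the camera images.
- dispenser: Grey two-lane spring dispenser, fixed. Origin on the table, mid-width, below the gate line; x to its back (valves come out to -x), y to its left, z up. Base x -75 to +80 mm, 212 mm wide, top z = 60 mm = lane floor. Lanes centred at y = +-24 mm, 44 mm wide, open-topped; walls at y = 0 and +-48 mm, 4 mm thick, tops z = 80 mm. Open yellow bin 45 mm high at x -77 to -167 mm.
- housing_top (a point): Centre of the top of the spring housing at the dispenser's back: 30 mm (x) by 116 mm, z = 100 mm. From it a white follower in each lane pushes the valve to dispenser -x: about 6.5 N at the gate, 5 N at the green band, up to 0.3 m/s, and on until the valve drops into the bin.
- gate_left (a point): Lane floor point, mid-lane, at the left lane's gate (dispenser x = 0): a steel lip standing 6 mm above the floor that holds the valve's front face. Pressing that lane's pad sinks it; letting go of the pad raises it again, under the valve.
- gate_right (a point): Lane floor point, mid-lane, at the right lane's gate (dispenser x = 0): a steel lip standing 6 mm above the floor that holds the valve's front face. Pressing that lane's pad sinks it; letting go of the pad raises it again, under the valve.
- band_left (a point): Centre of the green band on the floor of the left lane (dispenser x = -40 mm, 60 mm above the table). The band is 40 mm long, x = -20 to -60 mm, across the whole lane. The lane ends at x = -75 mm, above the bin.
- band_right (a point): Centre of the green band on the floor of the right lane (dispenser x = -40 mm, 60 mm above the table). The band is 40 mm long, x = -20 to -60 mm, across the whole lane. The lane ends at x = -75 mm, above the bin.
- valve_red: The valve to eject: black block 40 x 40 x 30 mm high with a red cap (26 mm across, 14 mm high) on top, 44 mm high in all, about 0.15 kg, standing in one of the two lanes (which one varies) aligned with it. Origin at the centre of its underside; front face 20 mm from the origin towards dispenser -x. Starts at about dispenser x = +20 mm.
- valve_brass: Other valve, to be left alone in its lane: grey block of the same size with a brass port on top. Origin at the centre of its underside.
- pad_left_top (a point): Centre of the top face of the orange pad of the left lane (moves with the pad). The pad is 70 mm (dispenser x) by 44 mm (dispenser y), flat, 8 mm thick; top 82 mm above the table at rest, 72 mm fully down. Built at dispenser x = -43 mm, y = +80 mm, so 56 mm outward from the centreline of its lane.
- pad_right_top (a point): Centre of the top face of the orange pad of the right lane (moves with the pad). The pad is 70 mm (dispenser x) by 44 mm (dispenser y), flat, 8 mm thick; top 82 mm above the table at rest, 72 mm fully down. Built at dispenser x = -43 mm, y = -80 mm, so 56 mm outward from the centreline of its lane.
- pad_left (a joint): Travel of the left lane's ejector pad (dispenser +y side), m: 0 = up at rest, grows as it is pressed, 0.010 = fully down on its stop. Spring: 3 N to start, 6 N fully down, plus up to 4 N gate friction; it springs back when let go. The gate lets go of the valve at about 0.006.
- pad_right (a joint): Travel of the right lane's ejector pad (dispenser -y side), m: 0 = up at rest, grows as it is pressed, 0.010 = fully down on its stop. Spring: 3 N to start, 6 N fully down, plus up to 4 N gate friction; it springs back when let go. The gate lets go of the valve at about 0.006.
- collar: Bystander: loose brass ring, 28 mm across, 18 mm high, lying on top of the spring housing (100 mm above the table). Origin at the centre of its underside.
- tub_yellow: Bystander: open yellow plastic tub 85 x 85 x 90 mm on the table, left. Origin at the centre of its underside.
- tub_red: Bystander: open red plastic tub 100 x 100 x 100 mm on the table, right. Origin at the centre of its underside.
- jar: Bystander: pale translucent plastic jar with a black lid, 100 mm across, 140 mm high, beyond the dispenser. Origin at the centre of its underside.
- wrench: Bystander: wrench lying on the table, right. Origin at the middle of its length.
- coupling: Bystander: brass pipe coupling standing on end, 36 mm across, 50 mm high, beyond the dispenser. Origin at the centre of its underside.
Things that resemble listed ones, but are neither listed nor needed, are in the scene too. There is more than one size of the valve_red; the one meant has the size given above.

How it is judged:
On the way, in this order (a step that is already met when the one before it is completed fails the run):
1. an ejector pad is pressed down past the gate (value of joint any of pad_left, pad_right above 0.005 m).
2. the red-capped valve has popped out and stands trapped against a finger with its front face over the green band, pad still down (x of valve_red in the frame of dispenser between -0.043 and 0.003 m and contact force between the fingers and valve_red above 0.5 N and ((y of valve_red in the frame of dispenser above 0 m and value of joint pad_left above 0.006 m) or (y of valve_red in the frame of dispenser below 0 m and value of joint pad_right above 0.006 m)) and linear speed of valve_red below 0.02 m/s), for 0.5 s.
At the end, for the whole second after the job is handed in: The red-capped valve is at rest (under 20 mm/s), upright in its lane with its front face over the green band (3 mm grace at either edge), pushing against a finger with more than 0.5 N, while the pad of its lane is held down more than 6 mm of its 10 mm (all of step 2 and angle between valve_red's own z axis and vertical below 0.15 rad); the arm keeps its last pose, push and grip.
It fails at once if the red-capped valve slides away past the green band towards the bin (x of valve_red in the frame of dispenser below -0.055 m).
It fails at once if the red-capped valve is lifted (over 8 mm) or tipped (z of valve_red in the frame of dispenser above 0.068 m or angle between valve_red's own z axis and vertical above 0.35 rad).
It fails at once if the other valve is moved or let out (distance of valve_brass from where it was at the start of the episode above 0.008 m).
It fails at once if a bystander is moved more than 20 mm (distance of any of collar, tub_yellow, tub_red, jar, wrench, coupling from where it was at the start of the episode above 0.02 m).
It also fails if it takes over 30 s, if anything falls off the work surface, if the arm or the gripper's body presses on something with over 40 N, if the wrist force passes 120 N, or if a joint passes its speed limit or range.

ROBOT

A 6-joint arm with a two-finger parallel gripper is mounted at the origin on the work surface. World frame = base frame: x ahead of the robot, y to its left, z up, the work surface at z = 0. Lengths are in m, angles in rad, forces in N, time in s.
With the tool pointing down it reaches from about 0.3 to 0.875 m from the base axis. Payload 6.4 kg.
Tool frame: the origin (TCP) lies on the mounting face of the last link; the fingertips stand 173 mm ahead of it and the grasp point (between the pads) lies 155 mm ahead of it (ctrl.tip_reach is the distance from the TCP to the fingertips, in m); z points along the fingers, y is the line along which they close (so a half turn about z gives the same grasp; the last joint's range is limited). The gripper opens to 85 mm and grips with 20 to 120 N. Pads are 22 mm wide; open, the fingers measure 114 mm over their backs; the gripper's body (76 mm by 85 mm) begins 54 mm behind the grasp point. The pads swing forward as they close: fully open they stand 13 mm farther back than shut.
Start: joints at [-1.353, 0.181, 1.607, -0, 1.354, -0.206], TCP at [0.236, -0.524, 0.405] pointing down, gripper open.
Joint ranges: [-2.99, 2.99], [-0.89, 2.07], [0.3, 2.58], [-1.14, 4.28], [0, 2.63], [-3.12, 3.12]. Speed limits (rad/s): [2.57, 2.57, 3.01, 3.14, 3.14, 3.14].

INTERFACE

Orientations are given as a unit quaternion [w, x, y, z].
In Python, from bench import ctrl gives the robot as it stands.
- The arm moves only by the shell command python3 -m pendant 'ROWS'. ROWS is JSON, a list that holds one entry, the list of rows, each a list of 7 numbers: the opening, from 0 (shut) to 1 (fully open), then the shift along the tool's x, y, z in mm, then the turn, a rotation vector about the tool's x, y, z in rad. A call has 1 to 5 rows; each row is the pose to reach, as a shift and turn from the pose commanded when the call began, along the tool's axes at that moment; what a row does not reach only later rows make up. A row lasts 1/12 s, in which the tool goes at most 41.7 mm and 7.16 degrees, less where a joint would pass 70% of its speed; a pose out of reach is approached as far as the arm can. A call with a gripper value outside its range is refused whole. The fingers move at their own pace and stop on an object; the grip force is fixed at half the most. Time passes only in rows, so rows that repeat a pose let the fingers close. It gives the time, the measured TCP pose, the force, the opening and the grip force at its end, in the units of the state.
- ctrl.get_obs(): the state, without advancing time (a new reading comes with each control period).
- ctrl.camera(name): name is "side" or "top" or "wrist"; returns the picture (420x560x3 uint8, red, green, blue); there is no depth.
- ctrl.camera_params(name): a dict with "mtx" (3x3 intrinsics, pixels), "world_from_camera" (4x4, takes a point from camera to world coordinates); the wrist camera has in their place "tool_from_camera" (4x4, takes a point from camera to tool coordinates, whose origin is the TCP and whose axes are the flange's). Camera axes: x right, y down, z forward; pixel columns grow to the right and rows downward; lengths in m; the calibration is good to about 2 mm. A picture is of the moment at which its call begins: read the wrist's pose just before it. camera_params takes no time and is no camera call.
- ctrl.hand_in(): hands the job in; it is judged then, once.
Trained networks look in the newest picture that a camera, given by its name, has taken for a name from the list of things; names that differ only in an ending like _2 or _b are one class to them, and where a whole thing is asked for, a point or a joint stands for the part that bears it (a point fixed in the world has none). Each returns a list of dicts, best first, with "confidence" (0 to 1); they miss things now and then, are a little off and sometimes report something else, mostly with a low value. They report only what shows in the picture. A call takes as long as a camera call. They do not tell look-alikes from the thing itself.
- ctrl.boxes_of(camera, name): "point" ([column, row] as shares, 0 to 1, of the picture: columns of its width, rows of its height, amid what is visible of it).
The state is a dict: "time_s": time; "q": joint angles; "dq": joint speeds; "joint_efforts": joint torques, N m; "eef_pos": TCP position; "eef_rot": TCP orientation; "wrist_force": force on the tool from outside, world axes, zero at the start; "torque": the same for the moment, N m; "opening": opening from 0.0 (shut) to 1.0 (fully open); "grasp_force": force on a finger pad.
Only numpy, scipy, OpenCV 4.12 (cv2) and the standard library are available. Lean on these libraries where they do the work, as an engineer would, in place of code of your own. Each camera call takes 0.05 s, during which the arm holds its last target. There are 200 camera calls.

## Working session

There is one attempt and no reset: what is moved stays moved. The work goes in short steps, Python scripts to look and compute and a shell command to move; the robot and the scene stay as the last step left them, time stands still between calls to the robot, and variables do not carry over. Pictures are saved under pics/ and viewed, at most 10 in all, crops included, and the job is handed in when it is done.

```bash
ls; mkdir -p pics; python3 - <<'E'
from bench import ctrl
import cv2
for c in ("top","side"):
    im=ctrl.camera(c); cv2.imwrite(f"pics/{c}0.png",im[:,:,::-1])
    for n in ("valve_red","valve_brass","pad_left_top","pad_right_top","collar","housing_top","band_left","gate_left"):
        try: print(c,n,[( [round(d['point'][0]*560),round(d['point'][1]*420)],round(d['confidence'],2)) for d in ctrl.boxes_of(c,n)][:4])
        except Exception as e: print(c,n,e)
o=ctrl.get_obs();print(o['time_s'],o['eef_pos'],o['eef_rot'],ctrl.tip_reach,o['wrist_force'])
E
```

```text
pics
top valve_red [([197, 265], 0.84), ([222, 170], 0.84), ([241, 214], 0.46)]
top valve_brass []
top pad_left_top [([225, 237], 0.58), ([416, 182], 0.44)]
top pad_right_top [([275, 230], 0.86), ([243, 215], 0.41), ([154, 216], 0.24)]
top collar [([247, 198], 0.58), ([252, 231], 0.54)]
top housing_top [([251, 232], 0.88), ([225, 236], 0.72)]
top band_left [([253, 230], 0.79), ([416, 182], 0.2)]
top gate_left [([252, 233], 0.95), ([225, 239], 0.69)]
side valve_red [([186, 254], 0.88), ([300, 318], 0.72), ([256, 237], 0.61)]
side valve_brass [([266, 223], 0.64)]
side pad_left_top [([274, 262], 0.59)]
side pad_right_top [([292, 215], 0.58)]
side collar [([241, 221], 0.54)]
side housing_top [([279, 255], 0.55)]
side band_left [([281, 254], 0.86)]
side gate_left [([281, 255], 0.59), ([298, 129], 0.42)]
0.9 [ 0.23646888 -0.52413388  0.40470141] [-2.35055078e-06  9.77634217e-01  2.10312477e-01 -1.01019561e-05] 0.1734 [-0.29437783 -0.4586691  -0.31729383]
```

```bash
python3 - <<'E'
import cv2
t=cv2.imread("pics/top0.png");s=cv2.imread("pics/side0.png")
a=cv2.resize(t[140:310,130:330],(800,680),interpolation=cv2.INTER_CUBIC)
cv2.imwrite("pics/t1.png",cv2.resize(t[150:290,150:330],(771,600),interpolation=cv2.INTER_CUBIC))
cv2.imwrite("pics/s1.png",cv2.resize(s[170:310,190:370],(771,600),interpolation=cv2.INTER_CUBIC))
E
```

```text
(no output)
```

View pics/top0.png

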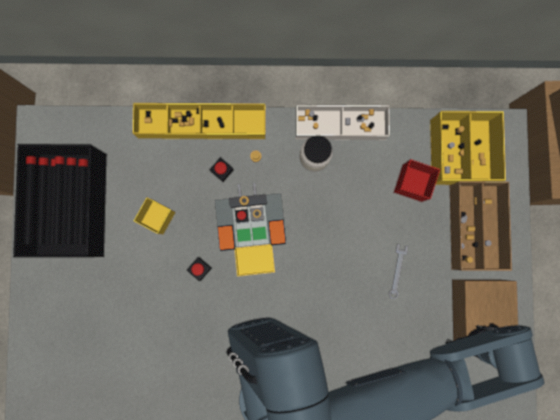

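View pics/t1.png

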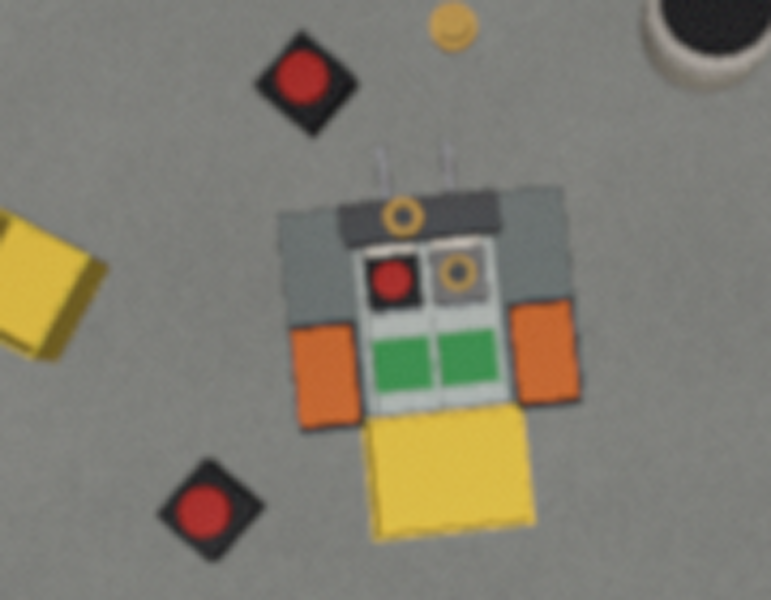

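View pics/s1.png

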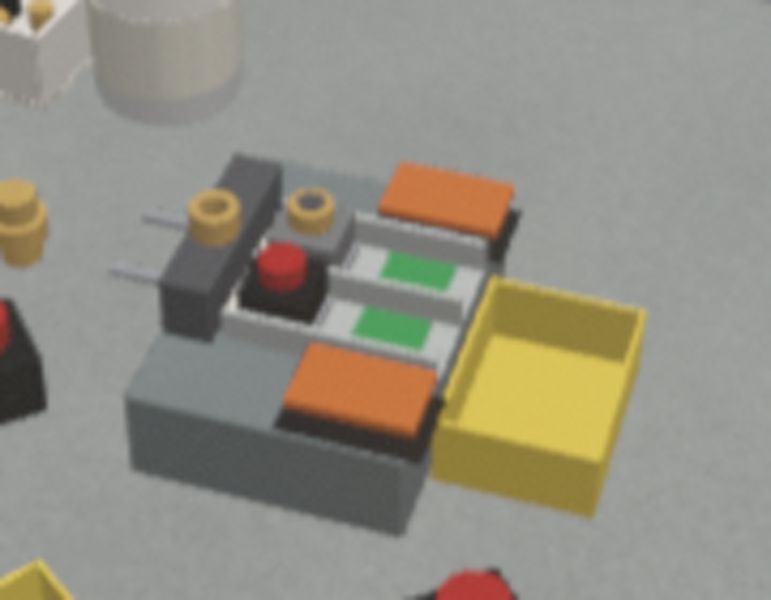

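The red-capped valve is in the image-left lane, which is the dispenser's +y (left) lane, and the collar is on the housing. In the crops, the left pad is at about (327,377) in the top view and (362,388) in the side view. Next I fit the dispenser pose from the corners in both views.

```bash
cat > fit.py <<'E'
from bench import ctrl
import numpy as np
from scipy.optimize import least_squares
def proj(c,P):
    p=ctrl.camera_params(c);T=np.linalg.inv(p['world_from_camera']);q=(T[:3,:3]@P.T).T+T[:3,3];q=q@np.array(p['mtx']).T
    return q[:,:2]/q[:,2:]
def world(P,v):
    c,s=np.cos(v[2]),np.sin(v[2]);R=np.array([[c,-s,0],[s,c,0],[0,0,1]]);return P@R.T+[v[0],v[1],0]
L=lambda l:np.array(l,float)
def pad(y): return [(-8,y,82),(-78,y,82)]
D=L([(-8,102,82),(-8,58,82),(-78,58,82),(-78,102,82),(-8,-58,82),(-8,-102,82),(-78,-102,82),(-78,-58,82)])/1000
back=L([(80,106,60),(80,-106,60)])/1000
k=180/771
tu=L([(292,327),(352,323),(361,424),(302,431),(510,305),(570,299),(581,399),(522,405),(278,213),(563,187)])*k+[150,150]
su=L([(286,398),(312,345),(438,372),(412,432),(382,206),(402,163),(514,186),(495,234)])*k+[190,170]
def res(v,w=('top','side')):
    r=[]
    if 'top' in w: r.append(proj('top',world(np.vstack([D,back]),v))-tu)
    if 'side' in w: r.append(proj('side',world(D,v))-su)
    return np.vstack(r).ravel()
if __name__=='__main__':
  for w in (('top',),('side',),('top','side')):
    b=min((least_squares(res,[.6,0.1,y0],args=(w,)) for y0 in (0,1.57,3.14,-1.57)),key=lambda r:r.cost)
    print(w,b.x.round(4),'rms px',np.sqrt(np.mean(b.fun**2)).round(2))
  v=b.x
  t=world(L([(-.048,.052,.0)]),v)[0];print('target tip mid',t,'collar/housing',world(L([(.065,0,.1)]),v))
  o=ctrl.get_obs();from scipy.spatial.transform import Rotation as Ro
  q=np.array(o['eef_rot']);R=Ro.from_quat(q[[1,2,3,0]]).as_matrix()
  yaw=np.arctan2(R[1,0],R[0,0]);print('yaw',yaw,'turn z',-(v[2]-yaw),'shift tool mm',R.T@(np.array([t[0],t[1],.305])-o['eef_pos'])*1000)
E
python3 fit.py
```

```text
('top',) [0.559  0.0728 0.1063] rms px 0.46
('side',) [0.5626 0.0796 0.1054] rms px 0.53
('top', 'side') [0.5615 0.0758 0.1015] rms px 1.06
target tip mid [0.50848986 0.12271286 0.        ] collar/housing [[0.62617833 0.08243351 0.1       ]]
yaw 0.4237891487319464 turn z 0.32226190131696986 shift tool mm [ 513.95375147 -477.76430941   99.69599589]
```

```bash
python3 -m pendant '[[[0.5,30,-28,0,0,0,0],[0.5,60,-56,0,0,0,0],[0.5,90,-84,0,0,0,0],[0.5,120,-112,0,0,0,0],[0.5,150,-140,0,0,0,0]]]'; python3 -m pendant '[[[0.5,30,-28,0,0,0,0],[0.5,60,-56,0,0,0,0],[0.5,90,-84,0,0,0,0],[0.5,120,-112,0,0,0,0],[0.5,150,-140,0,0,0,0]]]';python3 -m pendant '[[[0.5,30,-28,0,0,0,0],[0.5,60,-56,0,0,0,0],[0.5,90,-84,0,0,0,0],[0.5,120,-112,0,0,0,0],[0.5,150,-140,0,0,0,0]]]'; python3 fit.py | tail -2
```

```text
time_s: 1.32
eef_pos: [0.3159, -0.3331, 0.4047]
eef_rot: [0.0, 0.978, 0.21, 0.0]
wrist_force: [-0.3, 0.7, -1.0]
opening: 0.5
grasp_force: 0.0
time_s: 1.73
eef_pos: [0.395, -0.1436, 0.4051]
eef_rot: [0.0, 0.978, 0.21, 0.0]
wrist_force: [0.6, 0.3, -0.2]
opening: 0.5
grasp_force: 0.0
time_s: 2.15
eef_pos: [0.4742, 0.046, 0.4051]
eef_rot: [0.0, 0.978, 0.21, 0.0]
wrist_force: [0.3, -0.4, -0.1]
opening: 0.5
grasp_force: 0.0
target tip mid [0.50848986 0.12271286 0.        ] collar/housing [[0.62617833 0.08243351 0.1       ]]
yaw 0.42401532770252653 turn z 0.32248808028755 shift tool mm [ 62.70196288 -55.92160488 100.09933423]
```

```bash
python3 -m pendant '[[[0.5,25,-22,25,0,0,0.1],[0.5,50,-44,50,0,0,0.2],[0.5,63,-56,65,0,0,0.3],[0.5,63,-56,65,0,0,0.322],[0.5,63,-56,65,0,0,0.322]]]'; python3 - <<'E'
from fit import *
import cv2
from scipy.spatial.transform import Rotation as Ro
o=ctrl.get_obs();im=ctrl.camera('wrist')[:,:,::-1].copy()
q=np.array(o['eef_rot']);R=Ro.from_quat(q[[1,2,3,0]]).as_matrix()
p=ctrl.camera_params('wrist');T=np.eye(4);T[:3,:3]=R;T[:3,3]=o['eef_pos'];T=np.linalg.inv(T@p['tool_from_camera'])
P=world(D,[.5615,.0758,.1035]);c=(T[:3,:3]@P.T).T+T[:3,3];u=c@np.array(p['mtx']).T;u=u[:,:2]/u[:,2:];print(u.round())
cv2.imwrite('pics/w0.png',im)
s=ctrl.camera('side')[:,:,::-1];cv2.imwrite('pics/s2.png',cv2.resize(s[130:310,190:370],(600,600)))
E
```

```text
time_s: 2.57
eef_pos: [0.508, 0.1215, 0.3386]
eef_rot: [0.0, 0.999, 0.052, -0.001]
wrist_force: [0.0, -0.2, 0.3]
opening: 0.503
grasp_force: 0.0
[[194. 153.]
 [268. 153.]
 [269. 260.]
 [201. 260.]
 [462. 153.]
 [536. 154.]
 [513. 260.]
 [446. 260.]]
```

View pics/w0.png

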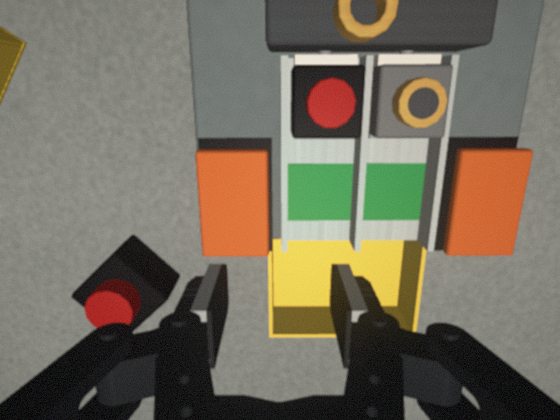

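View pics/s2.png

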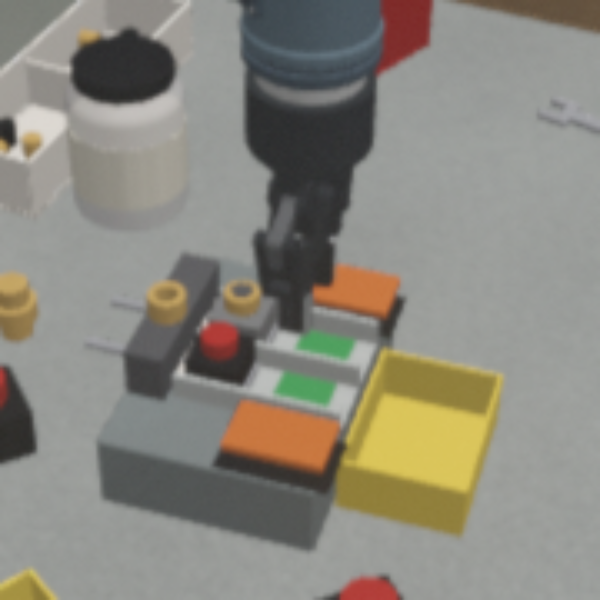

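Both views agree with the fit to within about 3 mm, and the fingers are straddling the wall of the red-capped valve's lane. I'll go down to just above the pad and check there.

```bash
python3 -m pendant '[[[0.5,2,-1,30,0,0,0],[0.5,2,-1,55,0,0,0],[0.5,2,-1,70,0,0,0],[0.5,2,-1,74,0,0,0],[0.5,2,-1,74,0,0,0]]]'; python3 - <<'E'
from fit import *
import cv2
im=ctrl.camera('wrist')[:,:,::-1]
s=ctrl.camera('side')[:,:,::-1]
cv2.imwrite('pics/w1.png',np.hstack([cv2.resize(im[:,60:480],(400,400)),cv2.resize(s[190:300,220:330],(400,400),interpolation=cv2.INTER_CUBIC)]))
E
```

```text
time_s: 3.08
eef_pos: [0.5101, 0.1208, 0.2658]
eef_rot: [0.0, 0.999, 0.051, -0.0]
wrist_force: [0.1, 0.7, -0.6]
opening: 0.501
grasp_force: 0.0
```

View pics/w1.png

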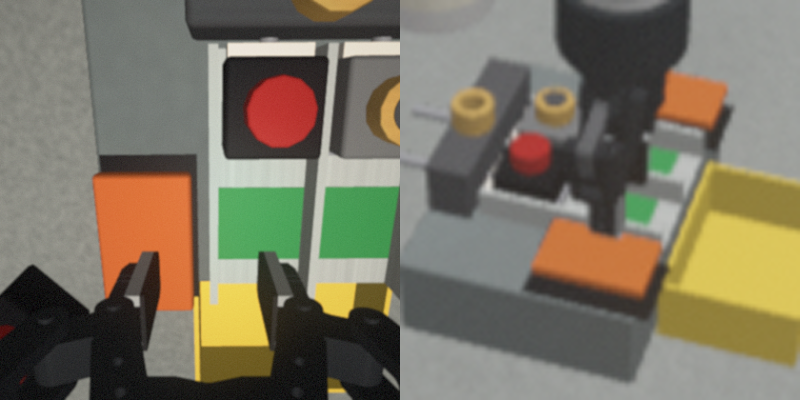

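The pad finger is over the left pad, and the other finger is centred in the red-capped valve's lane ahead of it. Pressing now.

```bash
python3 -m pendant '[[[0.5,0,0,7,0,0,0],[0.5,0,0,12,0,0,0],[0.5,0,0,16,0,0,0],[0.5,0,0,20,0,0,0],[0.5,0,0,23,0,0,0]]]'
```

```text
time_s: 3.6
eef_pos: [0.5109, 0.1219, 0.2433]
eef_rot: [0.0, 0.999, 0.051, 0.001]
wrist_force: [-0.9, -0.4, 17.5]
opening: 0.501
grasp_force: 10.0
```

```bash
python3 -m pendant '[[[0.5,0,0,1,0,0,0],[0.5,0,0,2,0,0,0],[0.5,0,0,2,0,0,0],[0.5,0,0,2,0,0,0],[0.5,0,0,2,0,0,0]]]'; python3 - <<'E'
from fit import *
import cv2
im=ctrl.camera('wrist')[:,:,::-1]
s=ctrl.camera('side')[:,:,::-1]
cv2.imwrite('pics/w2.png',np.hstack([cv2.resize(im[:,60:480],(400,400)),cv2.resize(s[190:300,220:330],(400,400),interpolation=cv2.INTER_CUBIC)]))
o=ctrl.get_obs();print(o['wrist_force'],o['eef_pos'],o['torque'])
E
```

```text
time_s: 4.02
eef_pos: [0.511, 0.1219, 0.2433]
eef_rot: [0.0, 0.999, 0.051, 0.001]
wrist_force: [-7.3, -1.8, 22.4]
opening: 0.503
grasp_force: 13.3
[-7.66035438 -2.20780539 21.99261072] [0.51102519 0.1218935  0.24328646] [ 0.0694087   1.24459306 -0.04801908]
```

View pics/w2.png

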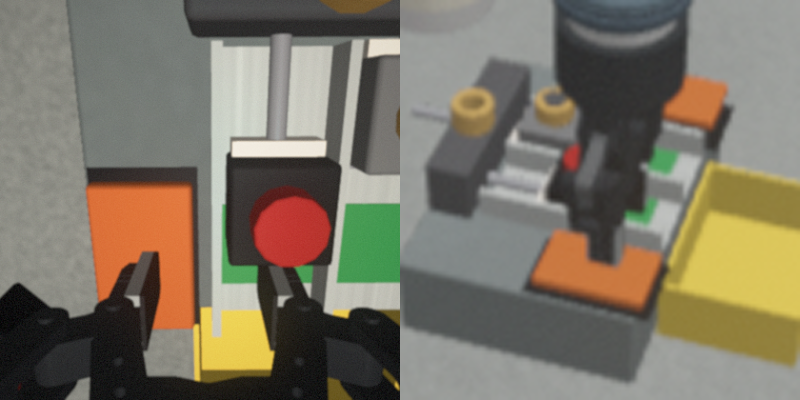

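The valve is stopped against the lane finger with its front face over the green band. The pad is on its stop, since z didn't change with the extra push. I'll hold for the dwell time and then hand in.

```bash
for i in 1 2; do python3 -m pendant '[[[0.5,0,0,0,0,0,0],[0.5,0,0,0,0,0,0],[0.5,0,0,0,0,0,0],[0.5,0,0,0,0,0,0],[0.5,0,0,0,0,0,0]]]'; done; python3 -c "
from bench import ctrl
print(ctrl.hand_in())"
```

```text
time_s: 4.53
eef_pos: [0.511, 0.1219, 0.2433]
eef_rot: [0.0, 0.999, 0.051, 0.001]
wrist_force: [-8.2, -1.9, 22.4]
opening: 0.502
grasp_force: 13.3
time_s: 4.95
eef_pos: [0.511, 0.1219, 0.2433]
eef_rot: [0.0, 0.999, 0.051, 0.001]
wrist_force: [-6.9, -1.7, 21.8]
opening: 0.502
grasp_force: 13.3
the job is handed in; nothing more can be done
None
```

I handed the job in at about 5 s with the left pad held fully down and the red-capped valve trapped against the lane finger, front face over the green band; no verdict came back.

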